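Pack the icon painter's kit tray

ROBOT

A 7-joint arm with a two-finger parallel gripper is mounted at the origin on the work surface. World frame = base frame: x ahead of the robot, y to its left, z up, the work surface at z = 0. Lengths are in m, angles in rad, forces in N, time in s.
With the tool pointing down it reaches from about 0.4 to 0.9 m from the base axis. Payload 5.6 kg.
Tool frame: the origin (TCP) lies midway between the tips of the shut fingers; the grasp point (between the pads) lies 19 mm behind it; z points along the fingers, y is the line along which they close (so a half turn about z gives the same grasp; the last joint's range is limited). The gripper opens to 92 mm and grips with 3 to 60 N. Pads are 20 mm wide; open, the fingers measure 128 mm over their backs; the gripper's body (75 mm by 189 mm) begins 69 mm behind the grasp point.
Start: joints at [-1.365, 0.468, -0.012, 1.603, 0.006, 1.071, -0.056], TCP at [0.16, 0.63, 0.215] pointing down, gripper open.
Joint ranges: [-2.53, 2.53], [-0.31, 2.02], [-1.57, 1.55], [0.28, 2.44], [-1.29, 4.43], [0.15, 1.84], [-2.92, 2.92]. Speed limits (rad/s): [2.57, 2.57, 3.14, 3.14, 3.14, 3.14, 3.14].

INTERFACE

Orientations are given as a 3x3 rotation matrix whose columns are the frame's x, y, z axes.
In Python, from cell import * gives the robot as it stands. The module is installed in compiled form; this text tells all that it offers.
- The arm moves only by the tool move_arm, never from a script. Its argument "rows" is a list of rows, each a list of 7 numbers: the shift along the tool's x, y, z in m, then the turn, a rotation vector about the tool's x, y, z in degrees, then the finger opening in m, from 0 to 0.0919. In form: [[dx, dy, dz, ax, ay, az, grip], ...]. A call has 1 to 10 rows; each row shifts and turns the commanded pose from where the row before left it, along the tool's axes as they then stand; what a row does not reach is not made up. A row lasts 1/8 s, in which the tool goes at most 62.5 mm and 10.7 degrees, less where a joint would pass 70% of its speed; a pose out of reach is approached as far as the arm can. A call is refused whole if a number of a shift passes 0.0625 or a number of a turn 10.7, either way. A call with a gripper value outside its range is refused whole. The fingers move at their own pace and stop on an object; "newtons" is the grip in N (left out, the last holds). Time passes only in rows, so rows that do not move let the fingers close. It gives the time, the measured TCP pose, the force, the opening and the grip force at its end, in the units of the state.
- sense(): the state, without advancing time (a new reading comes with each control period).
- grab_frame(name): name is "scene" or "top"; returns the picture (384x512x3 uint8, red, green, blue); there is no depth.
- get_calibration(name): a dict with "fov_y" (degrees; the focal length in pixels is half the picture's height over the tangent of half this angle, whatever the lens; pixels are square), "cx", "cy" (the principal point, pixels), "k1" (the pictures are not rectified: a ray, as slopes to the right and down, at radius r is drawn at 1 + k1 r^2 times it, then the intrinsics apply), "origin" and "rotation" of the camera in the world. Camera axes: x right, y down, z forward; pixel columns grow to the right and rows downward; lengths in m; the calibration is good to about 2 mm. A picture is of the moment at which its call begins. get_calibration takes no time and is no camera call.
- sign_off(): hands the job in; it is judged then, once.
The state is a dict: "time_s": time; "q": joint angles; "qd": joint speeds; "tau": joint torques, N m; "tcp_pos": TCP position; "eef_rot": TCP orientation; "contact_force": force on the tool from outside, world axes, zero at the start; "ft_torque": the same for the moment, N m; "gripper_width": opening from 0.0 (shut) to 1.0 (fully open); "gripper_force": force on a finger pad.
Only numpy, scipy, OpenCV 4.12 (cv2) and the standard library are available. Lean on these libraries where they do the work, as an engineer would, in place of code of your own. Each camera call takes 0.05 s, during which the arm holds its last target. There are 200 camera calls.

TASK

Class is over: pack the kit tray. Set the large lidded jar, the small lidded jar, the square tin and the sanding block upright into the recess made for each (large round, small round, square, oblong), right down on its floor; set them in, do not drop them. The two open pots without lids are still in use: leave them standing where they are.

Things in the scene. Friction and masses are not known exactly. Their poses are not given: they have to be found in the camera images.
- large_jar: Plain white plastic paint jar WITH its grey ribbed screw lid on: upright cylinder 54 mm in diameter and 60 mm tall, the lid being its top 16 mm and 48 mm in diameter. Origin at the centre of its underside, z up along its axis; any yaw. Starts upright on the table. Its place is the large round recess.
- small_jar: Plain white plastic paint jar WITH its grey ribbed screw lid on: upright cylinder 38 mm in diameter and 42 mm tall, the lid being its top 12 mm and 32 mm in diameter. Origin at the centre of its underside, z up along its axis; any yaw. Starts upright on the table. Its place is the small round recess.
- square_tin: Square metal tin with its lid on: 42 x 42 mm with upright sides and 40 mm tall (the top 6 mm, the lid, is 40 x 40 mm), bare aluminium. Origin at the centre of its underside; x and y square to its sides, z up. Stands on the table at any yaw. Its place is the square recess.
- sanding_block: Wooden sanding block with a cork sole: 66 mm long, 36 mm wide, 34 mm tall, cork side down. Origin at the centre of its underside; x along its length, y across its width, z up. Lies on the table at any yaw. Its place is the oblong recess, along its length.
- large_open_pot: Look-alike that is not packed: open white plastic pot without lid, still in use; 54 mm in diameter, 46 mm tall, 3 mm wall, hollow. Origin at the centre of its underside, z up. Must stay standing where it is.
- small_open_pot: Look-alike that is not packed: open white plastic pot without lid, still in use; 38 mm in diameter, 32 mm tall, 3 mm wall, hollow. Origin at the centre of its underside, z up. Must stay standing where it is.
- recess_large: The large round recess, 72 mm in diameter, in the top of a wooden block 92 x 92 x 18 mm. Four such blocks fill a low fixed wooden tray (200 x 200 mm, walls 26 mm high) two by two, in any order. Recess 10 mm deep, grey felt floor: floor 8 mm, block top 18 mm above this origin (14 and 24 mm above the table). Origin: centre of the block's underside, below the recess's centre; z up.
- recess_small: The small round recess, 56 mm in diameter, in the top of a wooden block 92 x 92 x 18 mm. Four such blocks fill a low fixed wooden tray (200 x 200 mm, walls 26 mm high) two by two, in any order. Recess 10 mm deep, grey felt floor: floor 8 mm, block top 18 mm above this origin (14 and 24 mm above the table). Origin: centre of the block's underside, below the recess's centre; z up.
- recess_square: The square recess, 62 x 62 mm, in the top of a wooden block 92 x 92 x 18 mm. Four such blocks fill a low fixed wooden tray (200 x 200 mm, walls 26 mm high) two by two, in any order. Recess 10 mm deep, grey felt floor: floor 8 mm, block top 18 mm above this origin (14 and 24 mm above the table). Origin: centre of the block's underside, below the recess's centre; z up. x, y square to its sides; the tin fits in at any yaw.
- recess_oblong: The oblong recess, 84 x 54 mm, in the top of a wooden block 92 x 92 x 18 mm. Four such blocks fill a low fixed wooden tray (200 x 200 mm, walls 26 mm high) two by two, in any order. Recess 10 mm deep, grey felt floor: floor 8 mm, block top 18 mm above this origin (14 and 24 mm above the table). Origin: centre of the block's underside, below the recess's centre; z up. x is along the 84 mm length, y across.
Not all that is in view belongs to the job. Of the things like the sanding_block, leave any that is blue or red; of the rest the smaller one is meant.

How it is judged:
By the outcome, as a careful person would: the job done as asked, in the order asked, and still so for the second after the job is handed in, with the robot touching nothing.
It also fails if it takes over 96 s, if anything falls off the work surface, if the arm or the gripper's body presses on something with over 40 N, if the wrist force passes 120 N, or if a joint passes its speed limit or range.

## Working session

There is one attempt and no reset: what is moved stays moved. The work goes in short steps, Python scripts to look and compute and a tool call to move; the robot and the scene stay as the last step left them, time stands still between calls to the robot, and variables do not carry over. Pictures are saved under pics/ and viewed, at most 14 in all, crops included, and the job is handed in when it is done.

Besides the shell and the picture viewer there is one more tool, called after "Call:" by a JSON object that holds its "api" and its "payload". move_arm: Moves the arm, as the interface text tells. Its arguments: {"type":"object","properties":{"rows":{"type":"array","items":{"type":"array","items":{"type":"number"}}},"newtons":{"type":"number"}},"required":["rows"]}

```bash
mkdir -p pics
cat > h.py <<'E'
import numpy as np, cv2
from cell import *
def ray(name,px):
    c=get_calibration(name); f=192/np.tan(np.radians(c["fov_y"])/2)
    K=np.array([[f,0,c["cx"]],[0,f,c["cy"]],[0,0,1.]])
    p=cv2.undistortPoints(np.array(px,float).reshape(-1,1,2),K,np.array([c["k1"],0,0,0.])).reshape(-1,2)
    d=np.c_[p,np.ones(len(p))]@np.array(c["rotation"]).T
    return np.array(c["origin"]),d
def onplane(name,px,z):
    o,d=ray(name,px); return o+d*((z-o[2])/d[:,2])[:,None]
def snap(name,fn):
    im=grab_frame(name); cv2.imwrite("pics/"+fn,cv2.cvtColor(im,cv2.COLOR_RGB2BGR)); return im
E
python3 - <<'E'
from h import *
for n in("scene","top"):
    snap(n,n+"0.png"); c=get_calibration(n); print(n,c)
s=sense(); print({k:np.round(s[k],3).tolist() for k in("time_s","tcp_pos","eef_rot","gripper_width","contact_force")})
E
```

```text
scene {'fov_y': 44.45753161842909, 'cx': 260.16191933369726, 'cy': 192.9321095287744, 'k1': -0.010809617669712699, 'origin': array([1.79373183, 0.42340808, 0.84342453]), 'rotation': array([[-0.29826594,  0.5010196 , -0.81241418],
       [ 0.95444597,  0.16403562, -0.24924929],
       [ 0.00838609, -0.84974801, -0.52712237]])}
top {'fov_y': 57.48771121750225, 'cx': 251.88437181209022, 'cy': 192.38840629574855, 'k1': -0.0029365850483848836, 'origin': array([0.3974354 , 0.06792317, 1.0716454 ]), 'rotation': array([[ 0.02923304, -0.99056471,  0.13389173],
       [-0.99957119, -0.02919623,  0.00223876],
       [ 0.0016915 , -0.13389976, -0.99099344]])}
{'time_s': 0.1, 'tcp_pos': [0.16, 0.629, 0.214], 'eef_rot': [[-0.969, 0.246, -0.0], [0.246, 0.969, -0.002], [-0.0, -0.002, -1.0]], 'gripper_width': 1.0, 'contact_force': [-0.54, 1.096, 0.004]}
```

View pics/scene0.png

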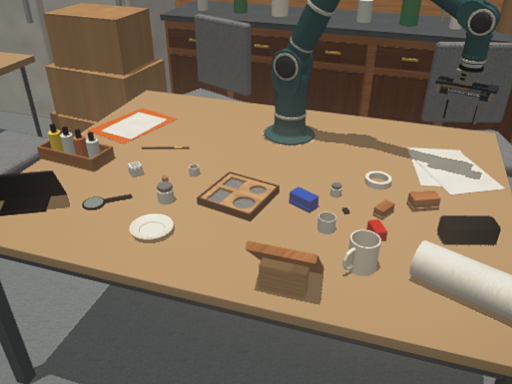

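View pics/top0.png

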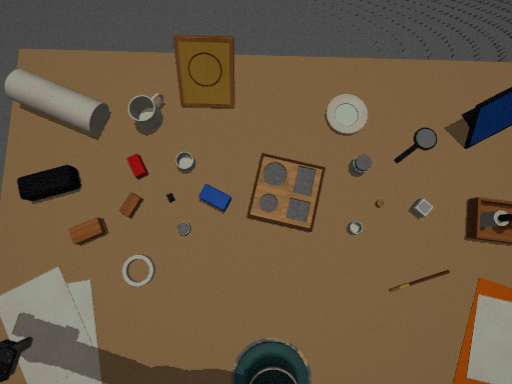

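Top view: the tray is at (287,192). Candidates:
- **Large jar:** (361,164) lidded. The look-alike is the open pot at (185,161).
- **Small jar:** (184,229) lidded. The look-alike is the open pot at (355,228).
- **Tin:** (423,208).
- **Sanding block:** brown (131,205) is the smaller and brown (87,231) the larger. The blue (215,197) and red (137,166) ones are excluded.

I'll check these choices in a close crop and measure them.

Run:
```python
from h import *
im=cv2.imread("pics/top0.png")
a=cv2.resize(im[140:260,60:260],None,fx=4,fy=4,interpolation=cv2.INTER_CUBIC)[:, :800]
b=cv2.resize(im[140:260,240:440],None,fx=4,fy=4,interpolation=cv2.INTER_CUBIC)
cv2.imwrite("pics/ca.png",a);cv2.imwrite("pics/cb.png",b)
for n,p,z in [("LJ",(361,164),.06),("SJ",(184,229),.042),("tin",(423,208),.04),("blkS",(131,205),.034),("blkL",(87,231),.034),("Lpot",(185,161),.046),("Spot",(355,228),.032),("tray",(287,192),.024)]:
    print(n,onplane("top",p,z)[0].round(3))
```

```text
LJ [ 0.628 -0.249  0.06 ]
SJ [0.423 0.266 0.042]
tin [ 0.505 -0.437  0.04 ]
blkS [0.489 0.429 0.034]
blkL [0.409 0.553 0.034]
Lpot [0.625 0.273 0.046]
Spot [ 0.441 -0.238  0.032]
tray [ 0.543 -0.036  0.024]
```

View pics/ca.png

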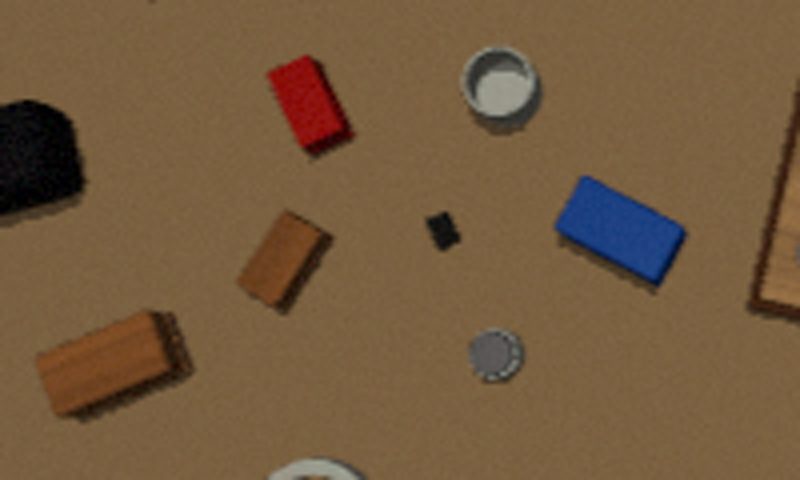

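View pics/cb.png

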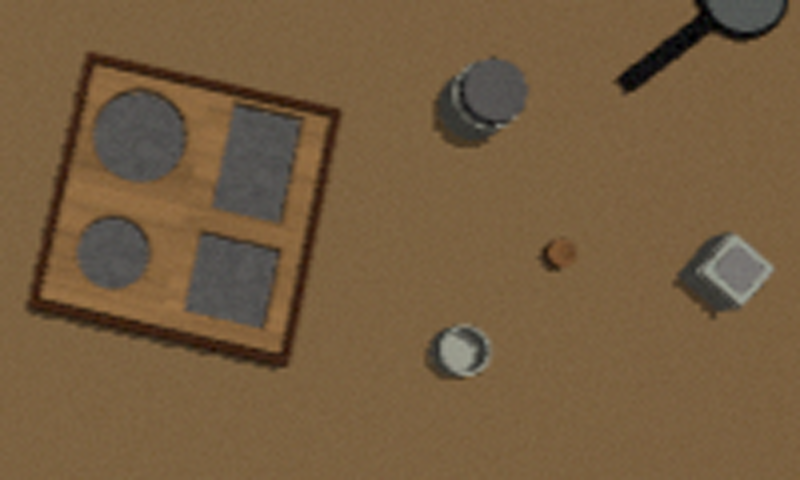

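The large and small lidded jars, the tin and the smaller brown block (about 66x36 mm) are confirmed. In crop b the large jar's lid is at (493,92) and the tin at (737,270). In crop a the small jar is at (494,354) and the block at (285,260). Next I'll measure them by masks.

Run:
```python
from h import *
im=cv2.imread("pics/top0.png"); hsv=cv2.cvtColor(im,cv2.COLOR_BGR2HSV); S,V=hsv[...,1],hsv[...,2]
def rep(n,box,mask,z):
    x0,y0,x1,y1=box; m=np.zeros(S.shape,np.uint8); m[y0:y1,x0:x1]=(mask[y0:y1,x0:x1]*255)
    m=cv2.morphologyEx(m,cv2.MORPH_OPEN,np.ones((2,2)))
    for c in cv2.findContours(m,cv2.RETR_EXTERNAL,cv2.CHAIN_APPROX_NONE)[0]:
        if cv2.contourArea(c)<25: continue
        W=onplane("top",c.reshape(-1,2),z); r=cv2.minAreaRect((W[:,:2]*1000).astype(np.float32))
        print(n,"px",c.reshape(-1,2).mean(0).round(1),"xy mm",np.round(r[0],1),"size",np.round(r[1],1)+2.9,"ang",round(r[2],1),"mean hsv",np.round(cv2.mean(hsv,m)[:3]))
grey=(S<75)
rep("recess",(255,158,322,228),grey&(V>60),.014)
rep("LJlid",(350,150,375,175),grey&(V<125)&(V>70),.06)
rep("LJall",(350,150,375,178),grey&(V>50),.06)
rep("SJlid",(172,218,196,240),grey&(V>60),.042)
rep("tin",(412,195,436,220),grey&(V>120),.04)
H=hsv[...,0]
print(hsv[205,131],hsv[190,131],hsv[231,87],hsv[220,140])
rep("blk",(115,188,148,220),((S>140)&(V>85)),.034)
```

```text
recess px [298.5 210.9] xy mm [488.4 -72.5] size [62.7 62.4] ang 79.0 mean hsv [21. 24. 86.]
recess px [268.9 204. ] xy mm [506.3  18.8] size [51.7 54.6] ang 1.7 mean hsv [21. 24. 86.]
recess px [304.8 181.4] xy mm [578.7 -90.7] size [54.9 83.6] ang 79.2 mean hsv [21. 24. 86.]
recess px [275.4 174.8] xy mm [598.   -0.6] size [68.5 67.5] ang 1.4 mean hsv [21. 24. 86.]
LJlid px [364.4 162.8] xy mm [ 631.5 -259.6] size [45.1 47.4] ang 1.7 mean hsv [19. 24. 85.]
LJall px [361.4 165.3] xy mm [ 624.5 -249.9] size [54.5 71.7] ang 45.9 mean hsv [22. 29. 80.]
SJlid px [184.7 229. ] xy mm [422.8 264.2] size [37.9 40.9] ang 3.0 mean hsv [25. 29. 89.]
tin px [425.6 208.1] xy mm [ 505.6 -444.3] size [42.5 41.9] ang 49.1 mean hsv [ 28.  36. 134.]
[ 13 181 114] [ 17 124 125] [ 13 182 122] [ 16 119 126]
blk px [130.1 204.8] xy mm [489.1 431.3] size [37.4 69.5] ang 60.1 mean hsv [ 13. 180. 103.]
```

```bash
cat >> h.py <<'E'
def plan(pos,yaw=None):
    s=sense(); R=np.array(s["eef_rot"]); p=np.array(s["tcp_pos"])
    cur=np.degrees(np.arctan2(R[1,1],R[0,1]))
    print("t",round(s["time_s"],2),"p",p.round(4),"yaw",round(cur,1),"q",np.round(s["q"],2),"w",round(s["gripper_width"]*.0919,4),"F",np.round(s["contact_force"],1),"gf",np.round(s["gripper_force"],1),"zax",R[:,2].round(3))
    for t in np.atleast_2d(pos):
        d=R.T@(t-p); print("to",t,"tool shift mm",(d*1000).round(1),"rows",np.ceil(np.abs(d).max()/.055)); p=t
    if yaw is not None: print("az",round((cur-yaw+90)%180-90,1))
E
python3 - <<'E'
from h import *
plan([[.5,.3,.2],[.6315,-.2596,.2],[.6315,-.2596,.02]])
E
```

```text
t 0.1 p [0.16   0.6294 0.2137] yaw 75.7 q [-1.36  0.47 -0.01  1.6   0.01  1.07 -0.06] w 0.0919 F [-0.5  1.1  0. ] gf 0.0 zax [-0.    -0.002 -1.   ]
to [0.5 0.3 0.2] tool shift mm [-410.7 -235.5   14.2] rows 8.0
to [ 0.6315 -0.2596  0.2   ] tool shift mm [-265.3 -510.     0.9] rows 10.0
to [ 0.6315 -0.2596  0.02  ] tool shift mm [  0.    0.3 180. ] rows 4.0
```

Call:
{"api": "move_arm", "payload": {"rows": [[-0.05,-0.029,0.0,0,0,0,0.0919],[-0.05,-0.029,0.0,0,0,0,0.0919],[-0.05,-0.029,0.0,0,0,0,0.0919],[-0.05,-0.029,0.0,0,0,0,0.0919],[-0.05,-0.029,0.0,0,0,0,0.0919],[-0.05,-0.029,0.0,0,0,0,0.0919],[-0.05,-0.029,0.0,0,0,0,0.0919],[-0.05,-0.029,0.0,0,0,0,0.0919],[-0.02,-0.04,0,0,0,0,0.0919],[-0.02,-0.04,0,0,0,0,0.0919]]}}

```text
time_s: 1.35
tcp_pos: [0.5099, 0.2174, 0.2141]
eef_rot: [[-0.969, 0.247, -0.001], [0.247, 0.969, -0.001], [0.001, -0.001, -1.0]]
contact_force: [0.2, 0.7, -0.2]
gripper_width: 1.0
gripper_force: 0.0
```

Run:
```python
from h import *
plan([[.6315,-.2596,.2],[.6315,-.2596,.02]])
```

```text
t 1.35 p [0.5099 0.2174 0.2141] yaw 75.7 q [-0.61  0.31  0.18  1.85 -0.07  0.99  0.92] w 0.0919 F [ 0.2  0.7 -0.2] gf 0.0 zax [-0.001 -0.001 -1.   ]
to [ 0.6315 -0.2596  0.2   ] tool shift mm [-235.6 -432.2   14.2] rows 8.0
to [ 0.6315 -0.2596  0.02  ] tool shift mm [-1.0e-01  1.0e-01  1.8e+02] rows 4.0
```

Call:
{"api": "move_arm", "payload": {"rows": [[-0.0295,-0.054,0.002,0,0,0,0.0919],[-0.0295,-0.054,0.002,0,0,0,0.0919],[-0.0295,-0.054,0.002,0,0,0,0.0919],[-0.0295,-0.054,0.002,0,0,0,0.0919],[-0.0295,-0.054,0.002,0,0,0,0.0919],[-0.0295,-0.054,0.002,0,0,0,0.0919],[-0.0295,-0.054,0.002,0,0,0,0.0919],[-0.0295,-0.054,0.0,0,0,0,0.0919],[0,0,0.05,0,0,0,0.0919],[0,0,0.03,0,0,0,0.0919]]}}

```text
time_s: 2.6
tcp_pos: [0.6305, -0.2583, 0.1177]
eef_rot: [[-0.969, 0.248, -0.003], [0.248, 0.969, 0.001], [0.003, 0.0, -1.0]]
contact_force: [0.6, 0.2, 0.4]
gripper_width: 0.999
gripper_force: 0.0
```

Run:
```python
from h import *
plan([[.6315,-.2596,.02]])
snap("scene","s1.png")
im=cv2.imread("pics/s1.png"); cv2.imwrite("pics/s1c.png",cv2.resize(im[100:240,60:260],None,fx=4,fy=4))
```

```text
t 2.6 p [ 0.6305 -0.2583  0.1177] yaw 75.6 q [ 0.12  0.63  0.33  1.61 -0.24  0.94  1.84] w 0.0918 F [0.6 0.2 0.4] gf 0.0 zax [-0.003  0.001 -1.   ]
to [ 0.6315 -0.2596  0.02  ] tool shift mm [-1.6 -1.1 97.7] rows 2.0
```

View pics/s1c.png

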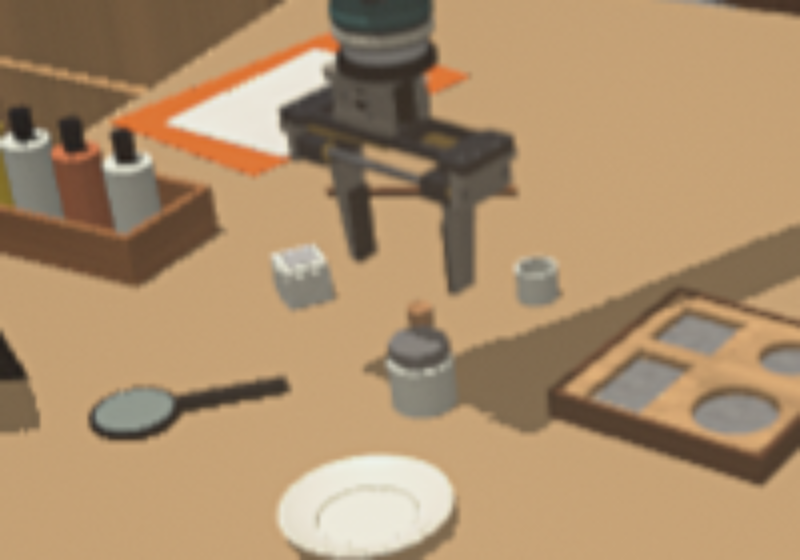

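The scene crop shows the lidded jar with its lid centre near (418,345), which is full-picture (164.5,186), and the open gripper above and behind it. I'll cross-check that point by ray.

Run:
```python
from h import *
print(onplane("scene",[(164.5,185.8)],.06).round(3), onplane("scene",[(136,163.5)],.04).round(3))
```

```text
[[ 0.641 -0.254  0.06 ]] [[ 0.503 -0.441  0.04 ]]
```

Call:
{"api": "move_arm", "payload": {"rows": [[-0.003,-0.001,0.05,0,0,0,0.0919],[0,0,0.035,0,0,0,0.0919],[0,0,0.012,0,0,0,0.0919],[0,0,0,0,0,0,0.045],[0,0,0,0,0,0,0.045],[0,0,0,0,0,0,0.045],[0,0,0,0,0,0,0.045],[0,0,0,0,0,0,0.045]], "newtons": 20}}

```text
time_s: 3.65
tcp_pos: [0.6354, -0.2592, 0.0247]
eef_rot: [[-0.969, 0.246, 0.001], [0.246, 0.969, 0.0], [-0.001, 0.0, -1.0]]
contact_force: [-1.5, 1.2, 4.4]
gripper_width: 0.583
gripper_force: 20.0
```

Run:
```python
from h import *
plan([[.6315,-.2596,.12],[.598,-.0006,.12],[.598,-.0006,.036]])
```

```text
t 3.65 p [ 0.6354 -0.2592  0.0247] yaw 75.7 q [ 0.14  0.76  0.29  1.63 -0.28  0.79  1.87] w 0.0536 F [-1.5  1.2  4.4] gf 20.0 zax [ 0.001  0.    -1.   ]
to [ 0.6315 -0.2596  0.12  ] tool shift mm [  3.5  -1.3 -95.3] rows 2.0
to [ 0.598  -0.0006  0.12  ] tool shift mm [ 96.2 242.8  -0. ] rows 5.0
to [ 0.598  -0.0006  0.036 ] tool shift mm [ 0.1 -0.  84. ] rows 2.0
```

Call:
{"api": "move_arm", "payload": {"rows": [[0,0,-0.03,0,0,0,0.045],[0,0,-0.05,0,0,0,0.045],[0.02,0.048,-0.02,0,0,0,0.045],[0.02,0.048,0,0,0,0,0.045],[0.02,0.048,0,0,0,0,0.045],[0.02,0.048,0,0,0,0,0.045],[0.02,0.048,0,0,0,0,0.045],[0,0,0.03,0,0,0,0.045],[0,0,0,0,0,0,0.045]]}}

```text
time_s: 4.78
tcp_pos: [0.5949, -0.0016, 0.0918]
eef_rot: [[-0.969, 0.245, -0.005], [0.245, 0.969, -0.001], [0.004, -0.002, -1.0]]
contact_force: [1.3, -1.5, -0.8]
gripper_width: 0.581
gripper_force: 20.0
```

Run:
```python
from h import *
plan([[.598,-.0006,.039]])
snap("scene","s2.png"); snap("top","t2.png")
im=cv2.imread("pics/s2.png"); a=cv2.resize(im[130:230,160:300],None,fx=4,fy=4)
im=cv2.imread("pics/t2.png"); b=cv2.resize(im[140:240,230:290],None,fx=4,fy=4)
cv2.imwrite("pics/c2.png",np.hstack([a,b]))
```

```text
t 4.78 p [ 0.5949 -0.0016  0.0918] yaw 75.8 q [-0.28  0.54  0.3   1.85 -0.21  0.79  1.45] w 0.0534 F [ 1.3 -1.5 -0.8] gf 20.0 zax [-0.005 -0.001 -1.   ]
to [ 0.598  -0.0006  0.039 ] tool shift mm [-3.   1.9 52.7] rows 1.0
```

View pics/c2.png

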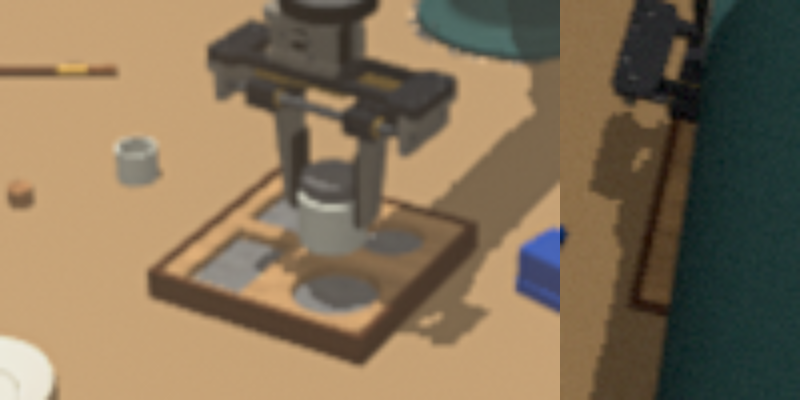

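The crop shows the jar upright in the fingers above and behind the large recess, whose centre is about (338,292), full-picture (244.5,203). I'll cross-check the recess from the scene view.

Run:
```python
from h import *
print(onplane("scene",[(244.5,203)],.02).round(3))
```

```text
[[0.599 0.005 0.02 ]]
```

Call:
{"api": "move_arm", "payload": {"rows": [[-0.003,0.003,0.03,0,0,0,0.045],[0,0,0.014,0,0,0,0.045],[0,0,0.004,0,0,0,0.045],[0,0,0.002,0,0,0,0.045],[0,0,0.002,0,0,0,0.045],[0,0,0,0,0,0,0.045]]}}

```text
time_s: 5.62
tcp_pos: [0.6008, 0.0001, 0.042]
eef_rot: [[-0.969, 0.246, 0.001], [0.246, 0.969, 0.0], [-0.001, 0.0, -1.0]]
contact_force: [-0.5, -0.4, -0.8]
gripper_width: 0.58
gripper_force: 20.0
```

Run:
```python
from h import *
plan([[.598,-.0006,.0387]])
```

```text
t 5.62 p [6.008e-01 1.000e-04 4.200e-02] yaw 75.7 q [-0.26  0.62  0.27  1.85 -0.24  0.7   1.47] w 0.0533 F [-0.5 -0.4 -0.8] gf 20.0 zax [ 0.001  0.    -1.   ]
to [ 0.598  -0.0006  0.0387] tool shift mm [ 2.5 -1.4  3.3] rows 1.0
```

Call:
{"api": "move_arm", "payload": {"rows": [[0.002,0,0.002,0,0,0,0.045],[0,0,0.001,0,0,0,0.045],[0,0,0.001,0,0,0,0.045],[0,0,0,0,0,0,0.045]]}}

```text
time_s: 6.12
tcp_pos: [0.5983, 0.0007, 0.0386]
eef_rot: [[-0.969, 0.246, -0.001], [0.246, 0.969, 0.001], [0.001, 0.0, -1.0]]
contact_force: [-3.9, -0.3, 8.2]
gripper_width: 0.582
gripper_force: 20.0
```

Contact came at the expected floor height. Now I'll release and go on to the small jar.

Call:
{"api": "move_arm", "payload": {"rows": [[0,0,0,0,0,0,0.07],[0,0,0,0,0,0,0.07],[0,0,0,0,0,0,0.07],[0,0,-0.03,0,0,0,0.07],[0,0,-0.06,0,0,0,0.09]]}}

```text
time_s: 6.75
tcp_pos: [0.5967, 0.0006, 0.1261]
eef_rot: [[-0.969, 0.246, -0.006], [0.246, 0.969, -0.001], [0.005, -0.002, -1.0]]
contact_force: [0.9, 0.6, 0.2]
gripper_width: 0.851
gripper_force: 0.0
```

Run:
```python
from h import *
plan([[.423,.265,.12],[.423,.265,.018]])
```

```text
t 6.75 p [0.5967 0.0006 0.1261] yaw 75.7 q [-0.3   0.49  0.31  1.82 -0.19  0.86  1.43] w 0.0782 F [0.9 0.6 0.2] gf 0.0 zax [-0.006 -0.001 -1.   ]
to [0.423 0.265 0.12 ] tool shift mm [233.4 213.5   6.9] rows 5.0
to [0.423 0.265 0.018] tool shift mm [ -0.5   0.2 102. ] rows 2.0
```

Call:
{"api": "move_arm", "payload": {"rows": [[0.046,0.042,0,0,0,0,0.09],[0.047,0.043,0,0,0,0,0.09],[0.047,0.043,0,0,0,0,0.09],[0.047,0.043,0,0,0,0,0.09],[0.047,0.043,0,0,0,0,0.09],[0,0,0.03,0,0,0,0.09],[0,0,0,0,0,0,0.09]]}}

```text
time_s: 7.62
tcp_pos: [0.4256, 0.2612, 0.0962]
eef_rot: [[-0.97, 0.245, -0.003], [0.245, 0.97, -0.003], [0.002, -0.003, -1.0]]
contact_force: [0.2, -0.5, -0.2]
gripper_width: 0.98
gripper_force: 0.0
```

Run:
```python
from h import *
plan([[.423,.265,.018]])
snap("scene","s3.png"); im=cv2.imread("pics/s3.png"); cv2.imwrite("pics/c3.png",cv2.resize(im[110:240,190:390],None,fx=4,fy=4))
```

```text
t 7.62 p [0.4256 0.2612 0.0962] yaw 75.8 q [-0.82  0.39  0.24  2.07 -0.14  0.7   0.83] w 0.0901 F [ 0.2 -0.5 -0.2] gf 0.0 zax [-0.003 -0.003 -1.   ]
to [0.423 0.265 0.018] tool shift mm [ 3.2  3.3 78.2] rows 2.0
```

View pics/c3.png

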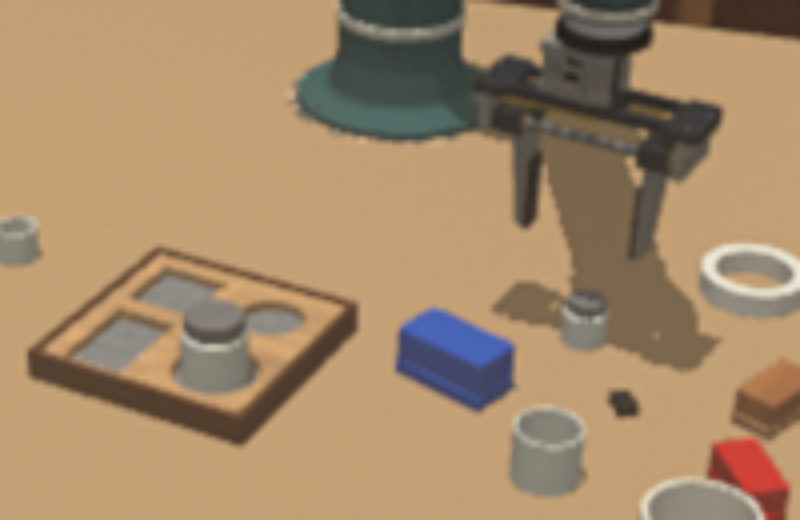

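The large jar stands in its recess at crop (216,350). The gripper is open above the small jar, whose lid is at (587,300).

Call:
{"api": "move_arm", "payload": {"rows": [[0.003,0.003,0.05,0,0,0,0.09],[0,0,0.02,0,0,0,0.09],[0,0,0.009,0,0,0,0.09],[0,0,0,0,0,0,0.03],[0,0,0,0,0,0,0.03],[0,0,0,0,0,0,0.03],[0,0,0,0,0,0,0.03],[0,0,0,0,0,0,0.03],[0,0,0,0,0,0,0.03]], "newtons": 15}}

```text
time_s: 8.8
tcp_pos: [0.4251, 0.2655, 0.0188]
eef_rot: [[-0.969, 0.246, 0.0], [0.246, 0.969, 0.0], [-0.0, 0.0, -1.0]]
contact_force: [-1.0, 0.6, 1.6]
gripper_width: 0.407
gripper_force: 15.0
```

Run:
```python
from h import *
plan([[.423,.265,.12],[.5063,.0188,.12]],79)
```

```text
t 8.8 p [0.4251 0.2655 0.0188] yaw 75.8 q [-0.78  0.53  0.19  2.1  -0.19  0.53  0.87] w 0.0374 F [-1.   0.6  1.6] gf 15.0 zax [ 0.  0. -1.]
to [0.423 0.265 0.12 ] tool shift mm [   1.9   -1.  -101.2] rows 2.0
to [0.5063 0.0188 0.12  ] tool shift mm [-1.413e+02 -2.181e+02 -1.000e-01] rows 4.0
az -3.2
```

Call:
{"api": "move_arm", "payload": {"rows": [[0,0,-0.03,0,0,0,0.03],[0,0,-0.05,0,0,0,0.03],[-0.027,-0.044,-0.01,0,0,0,0.03],[-0.028,-0.044,0,0,0,0,0.03],[-0.028,-0.044,0,0,0,0,0.03],[-0.028,-0.044,0,0,0,0,0.03],[-0.028,-0.044,0,0,0,0,0.03],[0,0,0.04,0,0,0,0.03],[0,0,0,0,0,0,0.03]]}}

```text
time_s: 9.93
tcp_pos: [0.503, 0.0171, 0.0665]
eef_rot: [[-0.969, 0.247, -0.006], [0.247, 0.969, -0.001], [0.006, -0.002, -1.0]]
contact_force: [-1.6, -0.4, -0.1]
gripper_width: 0.408
gripper_force: 15.0
```

Run:
```python
from h import *
plan([[.5063,.0188,.0328]],79)
```

```text
t 9.93 p [0.503  0.0171 0.0665] yaw 75.7 q [-0.34  0.45  0.3   2.08 -0.21  0.65  1.42] w 0.0375 F [-1.6 -0.4 -0.1] gf 15.0 zax [-0.006 -0.001 -1.   ]
to [0.5063 0.0188 0.0328] tool shift mm [-2.9  2.6 33.7] rows 1.0
az -3.3
```

Call:
{"api": "move_arm", "payload": {"rows": [[-0.001,0.002,0.016,0,0,0,0.03],[0,0,0.01,0,0,0,0.03],[0,0,0.003,0,0,0,0.03],[0,0,0.002,0,0,0,0.03],[0,0,0.001,0,0,0,0.03],[0,0,0,0,0,0,0.03]]}}

```text
time_s: 10.68
tcp_pos: [0.5071, 0.0195, 0.0368]
eef_rot: [[-0.969, 0.246, 0.0], [0.246, 0.969, 0.0], [-0.0, 0.0, -1.0]]
contact_force: [0.5, 0.3, -0.4]
gripper_width: 0.407
gripper_force: 15.0
```

Call:
{"api": "move_arm", "payload": {"rows": [[0,0,0.002,0,0,0,0.03],[0,0,0.0015,0,0,0,0.03],[0,0,0.001,0,0,0,0.03],[0,0,0,0,0,0,0.03]]}}

```text
time_s: 11.18
tcp_pos: [0.507, 0.0195, 0.0327]
eef_rot: [[-0.969, 0.246, -0.0], [0.246, 0.969, 0.0], [0.0, 0.0, -1.0]]
contact_force: [-2.6, -0.5, 7.9]
gripper_width: 0.406
gripper_force: 15.0
```

Call:
{"api": "move_arm", "payload": {"rows": [[0,0,0,0,0,0,0.055],[0,0,0,0,0,0,0.055],[0,0,0,0,0,0,0.055],[0,0,-0.03,0,0,0,0.055],[0,0,-0.06,0,0,0,0.08],[0,0,-0.01,0,0,8.9,0.09],[0,0,0,0,0,8.9,0.09],[0,0,0,0,0,8.8,0.09]]}}

```text
time_s: 12.18
tcp_pos: [0.507, 0.0196, 0.1324]
eef_rot: [[-0.753, 0.658, 0.001], [0.658, 0.753, 0.0], [-0.0, 0.001, -1.0]]
contact_force: [-0.5, -0.3, 0.9]
gripper_width: 0.978
gripper_force: 0.0
```

Run:
```python
from h import *
plan([[.505,-.443,.12],[.505,-.443,.017]],49.1)
```

```text
t 12.18 p [0.507  0.0196 0.1324] yaw 48.9 q [-0.47  0.35  0.45  2.04 -0.21  0.79  0.95] w 0.0899 F [-0.5 -0.3  0.9] gf 0.0 zax [ 0.001  0.    -1.   ]
to [ 0.505 -0.443  0.12 ] tool shift mm [-302.9 -349.7   12.2] rows 7.0
to [ 0.505 -0.443  0.017] tool shift mm [ 0.00e+00 -1.00e-01  1.03e+02] rows 2.0
az -0.2
```

Call:
{"api": "move_arm", "payload": {"rows": [[-0.043,-0.05,0,0,0,0,0.09],[-0.043,-0.05,0,0,0,0,0.09],[-0.043,-0.05,0,0,0,0,0.09],[-0.043,-0.05,0,0,0,0,0.09],[-0.043,-0.05,0,0,0,0,0.09],[-0.044,-0.05,0,0,0,0,0.09],[-0.044,-0.05,0,0,0,0,0.09],[0,0,0.03,0,0,0,0.09],[0,0,0,0,0,0,0.09]]}}

```text
time_s: 13.3
tcp_pos: [0.5053, -0.4171, 0.0994]
eef_rot: [[-0.756, 0.655, -0.004], [0.655, 0.756, 0.003], [0.005, -0.0, -1.0]]
contact_force: [-0.2, 0.4, -0.5]
gripper_width: 0.979
gripper_force: 0.0
```

Run:
```python
from h import *
plan([[.505,-.443,.017]],49.1)
snap("scene","s4.png"); im=cv2.imread("pics/s4.png"); cv2.imwrite("pics/c4.png",cv2.resize(im[90:220,90:290],None,fx=4,fy=4))
```

```text
t 13.3 p [ 0.5053 -0.4171  0.0994] yaw 49.1 q [ 0.3   0.64  0.48  1.69 -0.36  0.9   1.78] w 0.09 F [-0.2  0.4 -0.5] gf 0.0 zax [-0.004  0.003 -1.   ]
to [ 0.505 -0.443  0.017] tool shift mm [-17.2 -19.7  82.4] rows 2.0
az -0.0
```

View pics/c4.png

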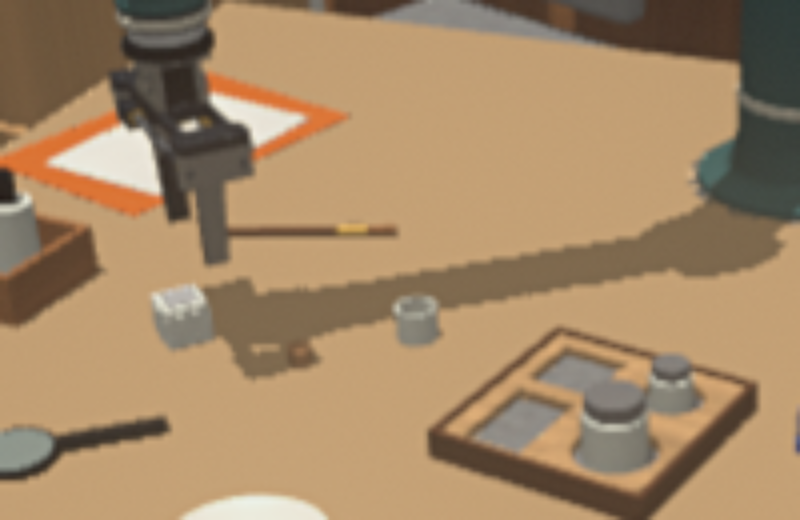

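The small jar is seated at crop (672,385). The gripper is above and behind the tin at (183,315), and the way down is clear.

Call:
{"api": "move_arm", "payload": {"rows": [[-0.0085,-0.01,0,0,0,0,0.09],[-0.0085,-0.01,0.02,0,0,0,0.09],[0,0,0.04,0,0,0,0.09],[0,0,0.02,0,0,0,0.09],[0,0,0,0,0,0,0.09]]}}

```text
time_s: 13.98
tcp_pos: [0.5059, -0.4436, 0.0201]
eef_rot: [[-0.756, 0.654, -0.003], [0.654, 0.756, 0.002], [0.003, -0.0, -1.0]]
contact_force: [0.6, 0.0, -0.7]
gripper_width: 0.979
gripper_force: 0.0
```

Run:
```python
from h import *
plan([[.505,-.443,.017]],49.1)
```

```text
t 13.97 p [ 0.5059 -0.4436  0.0201] yaw 49.1 q [ 0.37  0.77  0.43  1.67 -0.42  0.8   1.85] w 0.09 F [ 0.6  0.  -0.7] gf 0.0 zax [-0.003  0.002 -1.   ]
to [ 0.505 -0.443  0.017] tool shift mm [ 1.1 -0.1  3.1] rows 1.0
az 0.0
```

Call:
{"api": "move_arm", "payload": {"rows": [[0.001,0,0.002,0,0,0,0.09],[0,0,0,0,0,0,0.035],[0,0,0,0,0,0,0.035],[0,0,0,0,0,0,0.035],[0,0,0,0,0,0,0.035],[0,0,0,0,0,0,0.035],[0,0,0,0,0,0,0.035]], "newtons": 25}}

```text
time_s: 14.85
tcp_pos: [0.5063, -0.4435, 0.0202]
eef_rot: [[-0.756, 0.654, 0.0], [0.654, 0.756, 0.0], [-0.0, 0.0, -1.0]]
contact_force: [1.2, 0.1, 0.9]
gripper_width: 0.453
gripper_force: 25.0
```

Run:
```python
from h import *
plan([[.505,-.443,.12],[.4884,-.0725,.12]],79)
```

```text
t 14.85 p [ 0.5063 -0.4435  0.0202] yaw 49.1 q [ 0.37  0.77  0.43  1.68 -0.42  0.79  1.85] w 0.0417 F [1.2 0.1 0.9] gf 25.0 zax [ 0.  0. -1.]
to [ 0.505 -0.443  0.12 ] tool shift mm [  1.3  -0.5 -99.8] rows 2.0
to [ 0.4884 -0.0725  0.12  ] tool shift mm [2.549e+02 2.694e+02 1.000e-01] rows 5.0
az -29.9
```

Call:
{"api": "move_arm", "payload": {"rows": [[0,0,-0.03,0,0,0,0.035],[0,0,-0.05,0,0,0,0.035],[0.036,0.038,-0.01,0,0,0,0.035],[0.036,0.038,0,0,0,0,0.035],[0.036,0.038,0,0,0,0,0.035],[0.037,0.038,0,0,0,0,0.035],[0.037,0.039,0,0,0,0,0.035],[0.037,0.039,0,0,0,0,0.035],[0.037,0.039,0,0,0,0,0.035]]}}

```text
time_s: 15.98
tcp_pos: [0.4883, -0.0711, 0.1102]
eef_rot: [[-0.756, 0.654, 0.0], [0.654, 0.756, -0.0], [-0.0, 0.0, -1.0]]
contact_force: [0.8, -0.5, -1.0]
gripper_width: 0.459
gripper_force: 25.0
```

Call:
{"api": "move_arm", "payload": {"rows": [[0,0,0,0,0,-10,0.035],[0,0,0.02,0,0,-10,0.035],[0,0,0.02,0,0,-10,0.035],[0,0,0,0,0,0,0.035]]}}

```text
time_s: 16.48
tcp_pos: [0.4873, -0.0728, 0.0691]
eef_rot: [[-0.982, 0.191, -0.003], [0.191, 0.982, 0.0], [0.003, -0.0, -1.0]]
contact_force: [-0.7, 0.1, -0.5]
gripper_width: 0.46
gripper_force: 25.0
```

Run:
```python
from h import *
plan([[.4884,-.0725,.0342]],79)
snap("scene","s5.png"); im=cv2.imread("pics/s5.png"); cv2.imwrite("pics/c5.png",cv2.resize(im[110:240,150:350],None,fx=4,fy=4))
```

```text
t 16.48 p [ 0.4873 -0.0728  0.0691] yaw 79.0 q [-0.2   0.43  0.33  2.11 -0.23  0.64  1.68] w 0.0423 F [-0.7  0.1 -0.5] gf 25.0 zax [-0.003  0.    -1.   ]
to [ 0.4884 -0.0725  0.0342] tool shift mm [-1.1  0.5 34.9] rows 1.0
az 0.0
```

View pics/c5.png

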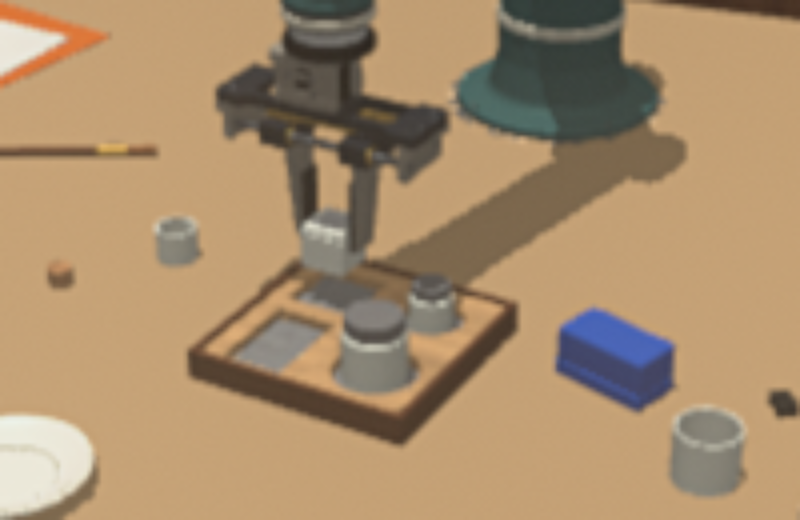

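The tin is held square at crop (333,245), above the square recess at (335,293). I'll lower it.

Call:
{"api": "move_arm", "payload": {"rows": [[0,0,0.02,0,0,0,0.035],[0,0,0.009,0,0,0,0.035],[0,0,0.003,0,0,0,0.035],[0,0,0.001,0,0,0,0.035],[0,0,0.001,0,0,0,0.035],[0,0,0,0,0,0,0.035]]}}

```text
time_s: 17.27
tcp_pos: [0.4887, -0.0726, 0.0364]
eef_rot: [[-0.982, 0.188, 0.001], [0.188, 0.982, 0.0], [-0.001, 0.0, -1.0]]
contact_force: [0.4, 0.1, -0.4]
gripper_width: 0.451
gripper_force: 25.0
```

Call:
{"api": "move_arm", "payload": {"rows": [[0,0,0.0015,0,0,0,0.035],[0,0,0.001,0,0,0,0.035],[0,0,0,0,0,0,0.035]]}}

```text
time_s: 17.65
tcp_pos: [0.4886, -0.0727, 0.0341]
eef_rot: [[-0.982, 0.189, 0.0], [0.189, 0.982, 0.0], [-0.0, 0.0, -1.0]]
contact_force: [-0.5, 0.3, 5.3]
gripper_width: 0.456
gripper_force: 25.0
```

Call:
{"api": "move_arm", "payload": {"rows": [[0,0,0,0,0,0,0.058],[0,0,0,0,0,0,0.058],[0,0,0,0,0,0,0.058],[0,0,-0.03,0,0,0,0.058],[0,0,-0.06,0,0,0,0.08],[0,0,-0.01,0,0,9.5,0.09],[0,0,0,0,0,9.5,0.09],[0,0,0,0,0,0,0.09]]}}

```text
time_s: 18.65
tcp_pos: [0.4885, -0.0725, 0.1337]
eef_rot: [[-0.868, 0.496, 0.0], [0.496, 0.868, -0.0], [-0.0, -0.0, -1.0]]
contact_force: [0.5, 0.7, 0.0]
gripper_width: 0.976
gripper_force: 0.0
```

Run:
```python
from h import *
plan([[.489,.43,.12],[.489,.43,.017]],60.1)
snap("scene","s6.png"); im=cv2.imread("pics/s6.png"); cv2.imwrite("pics/c6.png",cv2.resize(im[140:260,200:400],None,fx=4,fy=4))
```

```text
t 18.65 p [ 0.4885 -0.0725  0.1337] yaw 60.3 q [-0.31  0.33  0.46  2.07 -0.2   0.78  1.33] w 0.0897 F [0.5 0.7 0. ] gf 0.0 zax [ 0. -0. -1.]
to [0.489 0.43  0.12 ] tool shift mm [248.8 436.6  13.6] rows 8.0
to [0.489 0.43  0.017] tool shift mm [  0.   0. 103.] rows 2.0
az 0.2
```

View pics/c6.png

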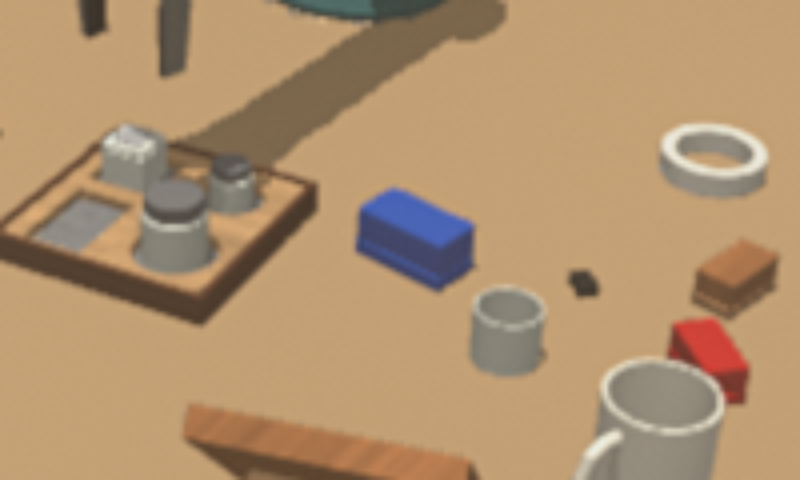

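All three are seated. The block's top is at crop (740,262), with the red one at (708,350) clear of the fingers' line.

Call:
{"api": "move_arm", "payload": {"rows": [[0.027,0.048,0,0,0,0,0.09],[0.027,0.048,0,0,0,0,0.09],[0.027,0.048,0,0,0,0,0.09],[0.028,0.049,0,0,0,0,0.09],[0.028,0.049,0,0,0,0,0.09],[0.028,0.049,0,0,0,0,0.09],[0.028,0.049,0,0,0,0,0.09],[0.028,0.048,0,0,0,0,0.09],[0.028,0.048,0.03,0,0,0,0.09],[0,0,0.02,0,0,0,0.09]]}}

```text
time_s: 19.95
tcp_pos: [0.4867, 0.434, 0.0814]
eef_rot: [[-0.872, 0.489, -0.002], [0.489, 0.872, 0.001], [0.003, -0.0, -1.0]]
contact_force: [0.3, -0.6, -0.6]
gripper_width: 0.979
gripper_force: 0.0
```

Run:
```python
from h import *
plan([[.489,.43,.017]],60.1)
print(onplane("scene",[(385,205.5)],.034).round(3))
```

```text
t 19.95 p [0.4867 0.434  0.0814] yaw 60.7 q [-0.99  0.63  0.29  1.71 -0.23  0.84  0.47] w 0.0899 F [ 0.3 -0.6 -0.6] gf 0.0 zax [-0.002  0.001 -1.   ]
to [0.489 0.43  0.017] tool shift mm [-4.1 -2.3 64.4] rows 2.0
az 0.6
[[0.496 0.437 0.034]]
```

Call:
{"api": "move_arm", "payload": {"rows": [[-0.004,-0.001,0.035,0,0,0,0.09],[0,0,0.02,0,0,0,0.09],[0,0,0.008,0,0,0,0.09],[0,0,0,0,0,0,0.03],[0,0,0,0,0,0,0.03],[0,0,0,0,0,0,0.03],[0,0,0,0,0,0,0.03],[0,0,0,0,0,0,0.03],[0,0,0,0,0,0,0.03]]}}

```text
time_s: 21.08
tcp_pos: [0.4929, 0.4264, 0.0213]
eef_rot: [[-0.867, 0.498, 0.001], [0.498, 0.867, 0.001], [-0.0, 0.001, -1.0]]
contact_force: [0.6, 1.2, 0.9]
gripper_width: 0.389
gripper_force: 25.0
```

Run:
```python
from h import *
plan([[.489,.43,.12],[.5787,-.0907,.12]],79)
```

```text
t 21.07 p [0.4929 0.4264 0.0213] yaw 60.1 q [-0.96  0.71  0.27  1.73 -0.26  0.74  0.49] w 0.0358 F [0.6 1.2 0.9] gf 25.0 zax [ 0.001  0.001 -1.   ]
to [0.489 0.43  0.12 ] tool shift mm [  5.1   1.3 -98.7] rows 2.0
to [ 0.5787 -0.0907  0.12  ] tool shift mm [-3.37e+02 -4.07e+02 -4.00e-01] rows 8.0
az -18.9
```

Call:
{"api": "move_arm", "payload": {"rows": [[0,0,-0.03,0,0,0,0.03],[0,0,-0.055,0,0,0,0.03],[-0.016,-0.02,-0.035,0,0,0,0.03],[-0.04,-0.048,0,0,0,0,0.03],[-0.04,-0.048,0,0,0,0,0.03],[-0.04,-0.048,0,0,0,0,0.03],[-0.04,-0.048,0,0,0,0,0.03],[-0.04,-0.048,0,0,0,0,0.03],[-0.04,-0.048,0,0,0,0,0.03],[-0.04,-0.048,0,0,0,0,0.03]]}}

```text
time_s: 22.32
tcp_pos: [0.5719, -0.032, 0.1409]
eef_rot: [[-0.867, 0.498, -0.0], [0.498, 0.867, 0.0], [0.0, 0.0, -1.0]]
contact_force: [0.5, -0.4, -0.3]
gripper_width: 0.385
gripper_force: 25.0
```

Call:
{"api": "move_arm", "payload": {"rows": [[-0.04,-0.048,0,0,0,0,0.03],[0,0,0,0,0,-9.5,0.03],[0,0,0,0,0,-9.5,0.03],[0,0,0,0,0,0,0.03]]}}

```text
time_s: 22.82
tcp_pos: [0.5825, -0.0919, 0.1407]
eef_rot: [[-0.982, 0.191, -0.001], [0.191, 0.982, 0.0], [0.001, 0.0, -1.0]]
contact_force: [-0.1, -0.2, 0.2]
gripper_width: 0.392
gripper_force: 25.0
```

Run:
```python
from h import *
plan([[.583,-.0915,.0353]],79)
```

```text
t 22.82 p [ 0.5825 -0.0919  0.1407] yaw 79.0 q [-0.16  0.46  0.34  1.84 -0.2   0.88  1.65] w 0.036 F [-0.1 -0.2  0.2] gf 25.0 zax [-0.001  0.    -1.   ]
to [ 0.583  -0.0915  0.0353] tool shift mm [ -0.5   0.5 105.4] rows 2.0
az 0.0
```

Call:
{"api": "move_arm", "payload": {"rows": [[0,0,0.04,0,0,0,0.03],[0,0,0.035,0,0,0,0.03],[0,0,0,0,0,0,0.03]]}}

```text
time_s: 23.2
tcp_pos: [0.5805, -0.0911, 0.0635]
eef_rot: [[-0.982, 0.19, -0.006], [0.19, 0.982, 0.0], [0.006, -0.001, -1.0]]
contact_force: [0.4, 0.7, 0.0]
gripper_width: 0.388
gripper_force: 25.0
```

Run:
```python
from h import *
plan([[.583,-.0915,.0353]],79)
snap("scene","s7.png"); im=cv2.imread("pics/s7.png"); cv2.imwrite("pics/c7.png",cv2.resize(im[140:230,180:290],None,fx=7,fy=6.6))
```

```text
t 23.2 p [ 0.5805 -0.0911  0.0635] yaw 79.0 q [-0.14  0.57  0.31  1.88 -0.24  0.74  1.69] w 0.0356 F [0.4 0.7 0. ] gf 25.0 zax [-0.006  0.    -1.   ]
to [ 0.583  -0.0915  0.0353] tool shift mm [-2.6  0.1 28.2] rows 1.0
az 0.0
```

View pics/c7.png

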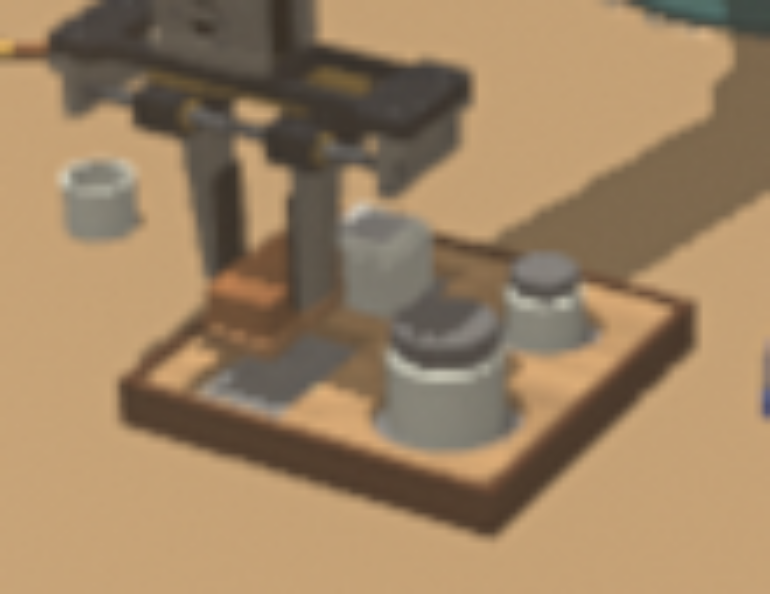

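The block hangs level above the oblong recess, its front lower edge centre at crop (247,343), full-picture (215.3,192). I'll check where its front end lies lengthwise.

Run:
```python
from h import *
f=onplane("scene",[(215.3,192)],.042)[0]; r=onplane("scene",[(180+240/7,140+400/6.6)],.014)[0]
u=np.array([.982,-.19]); c=np.array([.5787,-.0907])
print(f.round(4),"front along",(f[:2]-c)@u,"recess front",r.round(4),(r[:2]-c)@u)
```

```text
[ 0.5983 -0.0955  0.042 ] front along 0.0202010254138765 recess front [ 0.6072 -0.0967  0.014 ] 0.029136419911955466
```

Call:
{"api": "move_arm", "payload": {"rows": [[-0.004,0,0,0,0,0,0.03],[0,0,0.016,0,0,0,0.03],[0,0,0,0,0,0,0.03]]}}

```text
time_s: 23.62
tcp_pos: [0.586, -0.0922, 0.049]
eef_rot: [[-0.982, 0.189, -0.002], [0.189, 0.982, 0.0], [0.002, -0.0, -1.0]]
contact_force: [0.5, -1.3, -0.6]
gripper_width: 0.386
gripper_force: 25.0
```

Run:
```python
from h import *
plan([[.586,-.092,.0353]],79)
snap("scene","s8.png"); im=cv2.imread("pics/s8.png"); cv2.imwrite("pics/c8.png",cv2.resize(im[165:215,190:250],None,fx=12,fy=12,interpolation=cv2.INTER_CUBIC))
```

```text
t 23.62 p [ 0.586  -0.0922  0.049 ] yaw 79.1 q [-0.13  0.6   0.3   1.87 -0.26  0.71  1.7 ] w 0.0355 F [ 0.5 -1.3 -0.6] gf 25.0 zax [-0.002  0.    -1.   ]
to [ 0.586  -0.092   0.0353] tool shift mm [ 0.   0.2 13.7] rows 1.0
az 0.1
```

View pics/c8.png

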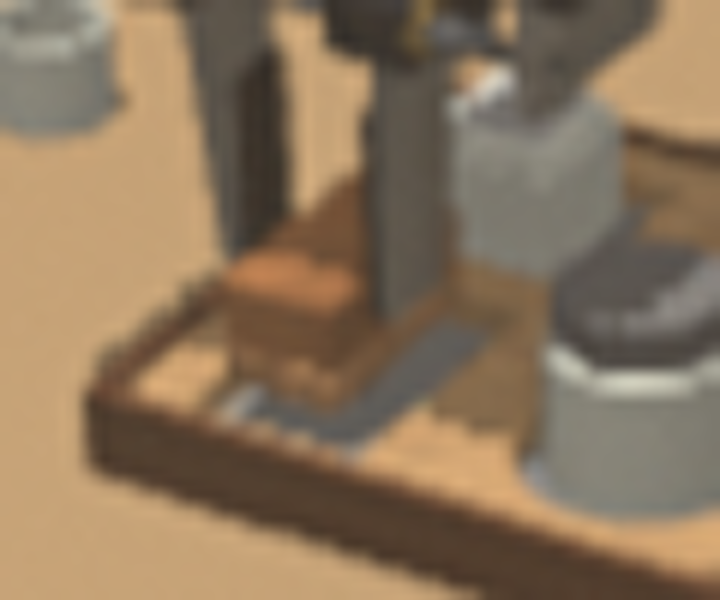

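The block is just above its recess. Its front lower edge runs from about (232,372) to (335,405) in the crop.

Run:
```python
from h import *
u=np.array([.982,-.19]); v=np.array([.19,.982]); c=np.array([.5787,-.0907])
for p in [(232,372),(335,405)]:
    f=onplane("scene",[(190+p[0]/12,165+p[1]/12)],.0277)[0]; print(f.round(4),((f[:2]-c)@u).round(4),((f[:2]-c)@v).round(4))
```

```text
[ 0.6061 -0.1139  0.0277] 0.0313 -0.0176
[ 0.6129 -0.0812  0.0277] 0.0318 0.0158
```

Front end at +31.5 mm (ideal 33) and centred across the width to within 1 mm, so I'll set it down.

Call:
{"api": "move_arm", "payload": {"rows": [[0,0,0.006,0,0,0,0.03],[0,0,0.003,0,0,0,0.03],[0,0,0.002,0,0,0,0.03],[0,0,0,0,0,0,0.03]]}}

```text
time_s: 24.18
tcp_pos: [0.5867, -0.0925, 0.0387]
eef_rot: [[-0.982, 0.189, -0.0], [0.189, 0.982, 0.0], [0.0, -0.0, -1.0]]
contact_force: [0.5, -0.0, -1.0]
gripper_width: 0.392
gripper_force: 25.0
```

Call:
{"api": "move_arm", "payload": {"rows": [[0,0,0.0015,0,0,0,0.03],[0,0,0.001,0,0,0,0.03],[0,0,0.001,0,0,0,0.03],[0,0,0,0,0,0,0.03]]}}

```text
time_s: 24.68
tcp_pos: [0.5868, -0.0924, 0.0354]
eef_rot: [[-0.982, 0.188, 0.0], [0.188, 0.982, 0.0], [-0.0, 0.0, -1.0]]
contact_force: [-0.3, -0.3, -1.2]
gripper_width: 0.39
gripper_force: 25.0
```

Call:
{"api": "move_arm", "payload": {"rows": [[0,0,0.001,0,0,0,0.03],[0,0,0,0,0,0,0.03]]}}

```text
time_s: 24.92
tcp_pos: [0.5869, -0.0924, 0.0352]
eef_rot: [[-0.982, 0.189, 0.0], [0.189, 0.982, 0.0], [-0.0, 0.0, -1.0]]
contact_force: [-2.4, 0.8, 5.2]
gripper_width: 0.388
gripper_force: 25.0
```

Call:
{"api": "move_arm", "payload": {"rows": [[0,0,0,0,0,0,0.052],[0,0,0,0,0,0,0.052],[0,0,0,0,0,0,0.052],[0,0,-0.03,0,0,0,0.052],[0,0,-0.06,0,0,0,0.052],[0,0,-0.06,0,0,0,0.052],[0,-0.05,0,0,0,0,0.052],[0,-0.05,0,0,0,0,0.052],[0,-0.05,0,0,0,0,0.052],[0,-0.05,0,0,0,0,0.052]]}}

```text
time_s: 26.18
tcp_pos: [0.5488, -0.2902, 0.1845]
eef_rot: [[-0.982, 0.188, 0.0], [0.188, 0.982, 0.0], [-0.0, 0.0, -1.0]]
contact_force: [0.1, 0.6, -0.5]
gripper_width: 0.559
gripper_force: 0.0
```

Run:
```python
from h import *
plan([[.586,-.3,.2]])
a=snap("scene","s9.png"); b=snap("top","t9.png")
im=np.hstack([cv2.resize(a[130:250,130:290],None,fx=2.5,fy=2.5),cv2.resize(b[140:260,240:400],None,fx=2.5,fy=2.5)])
cv2.imwrite("pics/c9.png",im[...,::-1])
```

```text
t 26.18 p [ 0.5488 -0.2902  0.1845] yaw 79.2 q [ 0.13  0.46  0.41  1.73 -0.21  0.99  2.  ] w 0.0514 F [ 0.1  0.6 -0.5] gf 0.0 zax [ 0.  0. -1.]
to [ 0.586 -0.3    0.2  ] tool shift mm [-38.4  -2.7 -15.5] rows 1.0
```

View pics/c9.png

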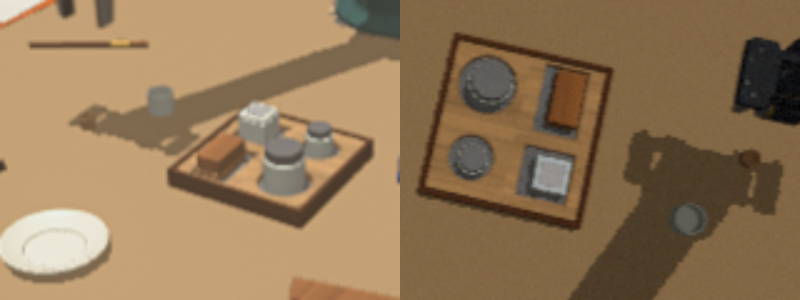

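All four sit in their recesses: top-crop jars at (488,83) and (470,157), block at (568,98), tin at (552,173). The small pot is untouched, and the large pot was still standing in earlier views. I'll hand it in.

```bash
python3 -c "
from h import *
print(sign_off())"
```

```text
the job is handed in; nothing more can be done
None
```

I set the large jar, small jar, tin and sanding block, in that order, down onto the floors of their recesses, left both open pots where they stood, and handed the job in at about 26 s.

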